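# Heart stencil over the cappuccino

### The job

On the cocoa duster, push the orange portion slide all the way to its large-portion stop (the end with the big dots). Then pick up the heart stencil by its black grip, bring it over the things in between without disturbing them, and hold it level and centred about a centimetre above the rim of the red cup under the nozzle, not touching the cup, with the grip pointing to the drinker's side and square to the cup handle (the drinker takes the handle with the right hand), so that the heart comes out upright. Finish while still holding the stencil there, ready to dust; leave the cup and everything else where it stands.

Things in the scene. Friction and masses are not known exactly. Their poses are not given: they have to be found in the camera images.
- duster: dark blue-grey cocoa duster, fixed. Origin on the worktop straight below the nozzle; x from its front to its column, z up. Foot 120 mm wide, x = -65 to 165 mm, 21 mm high, with a round steel cup rest 2 mm higher; column face at x = 88 mm; head 110 mm wide from x = 15 mm back, 212 to 262 mm high; behind the slide a hopper lid 62 mm round at x = 128 mm, up to 282 mm
- nozzle (a point): lower end of the steel nozzle, 190 mm above the worktop and 38 mm wide; the duster's snout above it is 46 mm wide, reaches 24 mm in front of the nozzle's axis and lies 213 to 249 mm high
- slide_grip (a point): middle of the orange slide cap on top of the duster's head, 18 mm (duster x) by 14 mm (along its travel) by 18 mm high, its lower edge 267 mm above the worktop, 4 mm over the panel. It runs along the duster's y at x = 60 mm; the dots beside it grow towards the large-portion stop, on the duster's -y side (right from the front). Takes about 1.5 N, stays where left
- portion_slide (a joint): travel of the slide in m: 0 at the small-portion stop, 0.050 at the large-portion stop
- cup: red cup of cappuccino standing loose on the rest, 88 mm wide, 54 mm high, its handle towards the cup's own -y. The drinker sits at the cup's own -x side, so that the handle is at the drinker's right. Origin at its underside, not on the axis of the bowl (see cup_rim)
- cup_rim (a point): middle of the cup's mouth, level with the rim: on the axis of the bowl, 13 mm towards +y of the cup's origin and 54 mm up; the rim's outer radius is 44 mm, and the foam lies below the rim
- stencil: steel disc 104 mm across and 2 mm thick with a heart cut out, on a black grip; about 70 g. Origin (also point stencil_center) in the middle of the disc's underside; the grip lies along the stencil's own -x, the heart's tip points to the grip. It starts flat on the wooden board with the grip hanging free beyond the board's edge
- stencil_center (a point): middle of the disc's underside
- stencil_grip (a point): middle of the black grip, 126 mm from the disc's middle along the stencil's -x and 8 mm above the disc's underside; the grip is a bar 92 mm long, 14 mm wide and 16 mm high, its underside level with the disc's, 14 mm above the worktop at the start
- board: small wooden board, fixed, 100 x 130 x 14 mm, origin in the middle of its underside; the stencil lies on it. Beyond the board, from about x = 0.52 on and left of about y = 0.12, a wall cabinet hangs over the worktop: keep the arm out from under it
- spice_jar: spice jar, 41 mm round and 105 mm high, origin at its underside; stands on the way from board to duster; not to be disturbed
- salt_shaker: salt shaker, 44 mm round and 90 mm high, origin at its underside; not to be disturbed
- sugar_pot: red enamel sugar pot, 79 mm round and 89 mm high, origin at its underside; not to be disturbed

How it is judged:
On the way, in this order (a step that is already met when the one before it is completed fails the run):
1. the portion slide is home against its large-portion stop (value of joint portion_slide above 0.0475 m), for 0.2 s.
2. the stencil is in the fingers, clear of the board (height (world z) of stencil_center above 0.04 m and contact force between the fingers and stencil above 1 N and contact force between stencil and board below 0.05 N), for 0.2 s.
At the end, for the whole second after the job is handed in: Slide within 2.5 mm of its large stop; stencil held still by its grip, in the fingers alone: centred on the cup within 9 mm, underside 3 to 20 mm above the rim, level within 0.1 rad, grip on the drinker's side and square to the cup handle within 0.2 rad; cup moved under 10 mm (value of joint portion_slide above 0.0475 m and horizontal distance between stencil_center and cup_rim below 0.009 m and z of stencil_center in the frame of cup_rim between 0.003 and 0.02 m and angle between stencil's own z axis and vertical below 0.1 rad and x of stencil_grip in the frame of cup_rim below -0.1 m and angle between the x axis of stencil and the x axis of cup, either way round below 0.2 rad and distance between the grasp point and stencil_grip below 0.065 m and contact force between the fingers and stencil above 1 N and contact force between stencil and cup below 0.05 N and contact force between stencil and duster below 0.05 N and contact force between stencil and spice_jar below 0.05 N and contact force between stencil and salt_shaker below 0.05 N and contact force between stencil and sugar_pot below 0.05 N and linear speed of stencil below 0.02 m/s and angular speed of stencil below 0.2 rad/s and distance of cup from where it was at the start of the episode below 0.01 m); the arm keeps its last pose, push and grip.
It fails at once if the stencil knocks the cup (contact force between stencil and cup above 1 N).
It fails at once if the cup is shifted or tipped (distance of cup from where it was at the start of the episode above 0.012 m or angle between cup's own z axis and vertical above 0.15 rad).
It fails at once if the spice jar is disturbed (distance of spice_jar from where it was at the start of the episode above 0.015 m or angle between spice_jar's own z axis and vertical above 0.3 rad).
It fails at once if the salt shaker is disturbed (distance of salt_shaker from where it was at the start of the episode above 0.015 m or angle between salt_shaker's own z axis and vertical above 0.3 rad).
It fails at once if the sugar pot is disturbed (distance of sugar_pot from where it was at the start of the episode above 0.015 m or angle between sugar_pot's own z axis and vertical above 0.3 rad).
It also fails if it takes over 64 s, if anything falls off the work surface, if the arm or the gripper's body presses on something with over 40 N, if the wrist force passes 120 N, or if a joint passes its speed limit or range.

### The arm

A 6-joint arm with a two-finger parallel gripper is mounted at the origin on a cart in front of the work surface, level with it; the furniture and walls round the work are solid. World frame = base frame: x ahead of the robot, y to its left, z up, the work surface at z = 0. Lengths are in m, angles in rad, forces in N, time in s.
With the tool pointing down it reaches from about 0.225 to 0.875 m from the base axis. Payload 3.4 kg.
Tool frame: the origin (TCP) lies midway between the tips of the shut fingers; the grasp point (between the pads) lies 19 mm behind it (r.hold_point_z is the distance from the TCP to the grasp point, in m); z points along the fingers, y is the line along which they close (so a half turn about z gives the same grasp; the last joint's range is limited). The gripper opens to 85 mm and grips with 20 to 120 N. Pads are 22 mm wide; open, the fingers measure 114 mm over their backs; the gripper's body (76 mm by 85 mm) begins 54 mm behind the grasp point. The pads swing forward as they close: fully open they stand 13 mm farther back than shut.
Start: joints at [-1.287, 0.276, 1.505, -0, 1.361, -0.121], TCP at [0.226, -0.529, 0.231] pointing down, gripper open.
Joint ranges: [-2.89, 2.89], [-0.75, 2.08], [0.22, 2.7], [-1.18, 4.32], [0.11, 2.71], [-2.7, 2.7]. Speed limits (rad/s): [2.57, 2.57, 3.14, 3.14, 3.14, 3.14].

### API

Orientations are given as a 3x3 rotation matrix whose columns are the frame's x, y, z axes.
In Python, from cell import r gives the robot as it stands. The module is installed in compiled form; this text tells all that it offers.
- The arm moves only by the tool servo_tool, never from a script. Its argument "increments" is a list of rows, each an object of numbers: "tx", "ty", "tz": the shift along the tool's x, y, z in m; "ax", "ay", "az": the turn, a rotation vector about the tool's x, y, z in rad; "fingers": the finger opening in m, from 0 to 0.0854. A call has 1 to 12 rows; each row is the pose to reach, as a shift and turn from the pose commanded when the call began, along the tool's axes at that moment; what a row does not reach only later rows make up. A row lasts 1/10 s, in which the tool goes at most 50 mm and 8.59 degrees, less where a joint would pass 70% of its speed; a pose out of reach is approached as far as the arm can. A call with a gripper value outside its range is refused whole. The fingers move at their own pace and stop on an object; "grip_force" is the grip in N (left out, the last holds). Time passes only in rows, so rows that repeat a pose let the fingers close. It gives the time, the measured TCP pose, the force, the opening and the grip force at its end, in the units of the state.
- r.get_obs(): the state, without advancing time (a new reading comes with each control period).
- r.grab_frame(name): name is "scene" or "top" or "wrist"; returns a dict with "pixels" (384x512x3 uint8, blue, green, red), "camera_matrix" (3x3 intrinsics, pixels), "k1" (the pictures are not rectified: a ray, as slopes to the right and down, at radius r is drawn at 1 + k1 r^2 times it, then the intrinsics apply), "view" (4x4, takes a point from world to camera coordinates); the wrist camera has in their place "mount" (4x4, takes a point from camera to tool coordinates, whose origin is the TCP and whose axes are the flange's). Camera axes: x right, y up, looking along -z (the intrinsics and any distortion apply to the point x, -y, -z); pixel columns grow to the right and rows downward; lengths in m; the calibration is good to about 2 mm. A picture is of the moment at which its call begins: read the wrist's pose just before it. There is no depth.
- r.finish_job(): hands the job in; it is judged then, once.
The state is a dict: "t": time; "joint_pos": joint angles; "joint_vel": joint speeds; "joint_torque": joint torques, N m; "tool_pos": TCP position; "orientation": TCP orientation; "force": force on the tool from outside, world axes, zero at the start; "ft_torque": the same for the moment, N m; "grip_width": opening from 0.0 (shut) to 1.0 (fully open); "grasp_force": force on a finger pad.
Only numpy, scipy, OpenCV 4.12 (cv2) and the standard library are available. Lean on these libraries where they do the work, as an engineer would, in place of code of your own. Each camera call takes 0.05 s, during which the arm holds its last target. There are 200 camera calls.

## Working session

There is one attempt and no reset: what is moved stays moved. The work goes in short steps, Python scripts to look and compute and a tool call to move; the robot and the scene stay as the last step left them, time stands still between calls to the robot, and variables do not carry over. Pictures are saved under pics/ and viewed, at most 12 in all, crops included, and the job is handed in when it is done.

Besides the shell and the picture viewer there is one more tool, called after "Emit:" as name([rows], argument=value, ...), one row to a line, values as JSON. servo_tool: Moves the arm, as the interface text tells. Its arguments: {"type":"object","properties":{"increments":{"type":"array"},"grip_force":{"type":"number"}},"required":["increments"]}

```bash
mkdir -p pics; cat > h.py <<'E'
import numpy as np, cv2
from cell import r
def grab(n,save=None):
    o=r.get_obs(); f=r.grab_frame(n)
    if n=='wrist':
        T=np.eye(4);T[:3,:3]=o['orientation'];T[:3,3]=o['tool_pos']
        f['view']=np.linalg.inv(T@np.array(f['mount']))
    f['view']=np.array(f['view']);f['K']=np.array(f['camera_matrix'])
    if save: cv2.imwrite('pics/'+save,f['pixels'])
    return f
def ray(f,uv):
    d=np.array([f['k1'],0,0,0,0.])
    p=cv2.undistortPoints(np.array([[uv]],float),f['K'],d)[0,0]
    R=f['view'][:3,:3];c=-R.T@f['view'][:3,3]
    return c,R.T@np.array([p[0],-p[1],-1])
def onz(f,uv,z):
    c,d=ray(f,uv);return c+d*(z-c[2])/d[2]
def proj(f,P):
    P=np.atleast_2d(P);c=P@f['view'][:3,:3].T+f['view'][:3,3]
    return cv2.projectPoints(c*[1,-1,-1],np.zeros(3),np.zeros(3),f['K'],np.array([f['k1'],0,0,0,0.]))[0][:,0]
def tri(obs):
    A=np.zeros((3,3));b=np.zeros(3)
    for f,uv in obs:
        c,d=ray(f,uv);d=d/np.linalg.norm(d);M=np.eye(3)-np.outer(d,d);A+=M;b+=M@c
    return np.linalg.solve(A,b)
E
python3 - <<'E'
from h import *
import pickle
np.set_printoptions(precision=4,suppress=True)
F={n:grab(n,n+'0.png') for n in('scene','top','wrist')}
pickle.dump(F,open('F0.pkl','wb'))
for n in F: print(n,F[n]['K'].tolist(),F[n]['k1'],(-F[n]['view'][:3,:3].T@F[n]['view'][:3,3]))
o=r.get_obs();print(o['t'],o['orientation'],o['tool_pos'],r.hold_point_z)
E
```

```text
scene [[389.065332765886, 0.0, 257.8977530757075], [0.0, 389.065332765886, 193.24777787130228], [0.0, 0.0, 1.0]] -0.1269411416256888 [0.2008 0.6478 0.6036]
top [[424.59729167543134, 0.0, 265.1250518939206], [0.0, 424.59729167543134, 198.72848077956615], [0.0, 0.0, 1.0]] -0.16273357643065597 [ 0.4123 -0.0109  1.235 ]
wrist [[310.924905022877, 0.0, 248.62442746390852], [0.0, 310.924905022877, 198.86439903088848], [0.0, 0.0, 1.0]] -0.08652205490867544 [ 0.2903 -0.5017  0.3722]
0.15 [[ 0.9192  0.3938 -0.0004]
 [ 0.3938 -0.9192  0.0013]
 [ 0.0002 -0.0014 -1.    ]] [ 0.2263 -0.5282  0.2306] 0.0187
```

View pics/scene0.png

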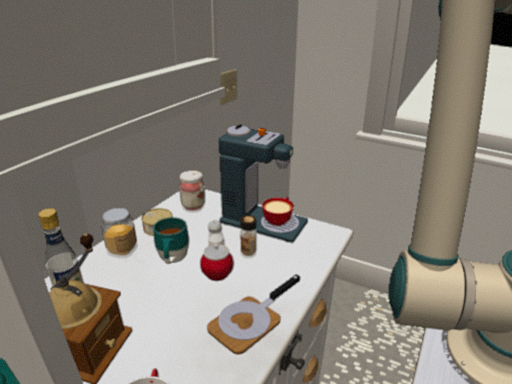

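View pics/top0.png

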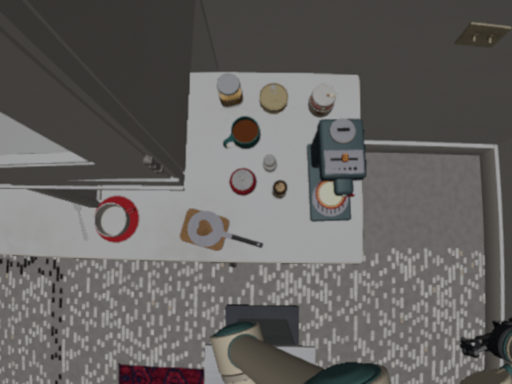

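The scene view shows the duster at the back right with the red cup under the nozzle, and the board and stencil at the front. In the top view the duster is at (340,165), the cup at (331,195), the stencil disc at (206,229), the grip end at (262,244), the spice jar at (280,188), the sugar pot at (243,181) and the salt shaker at (270,162).

```bash
python3 - <<'E'
from h import *
import pickle
F=pickle.load(open('F0.pkl','rb'));t=F['top']['pixels'];s=F['scene']['pixels']
a=cv2.resize(t[110:260,175:375],None,fx=4,fy=4,interpolation=cv2.INTER_CUBIC)
b=cv2.resize(s[115:355,195:355],None,fx=3.75,fy=2.5,interpolation=cv2.INTER_CUBIC)
b=cv2.resize(s[115:355,195:355],None,fx=2.5,fy=2.5,interpolation=cv2.INTER_CUBIC)
cv2.imwrite('pics/a.png',a);cv2.imwrite('pics/b.png',b)
E
```

```text
(no output)
```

View pics/a.png

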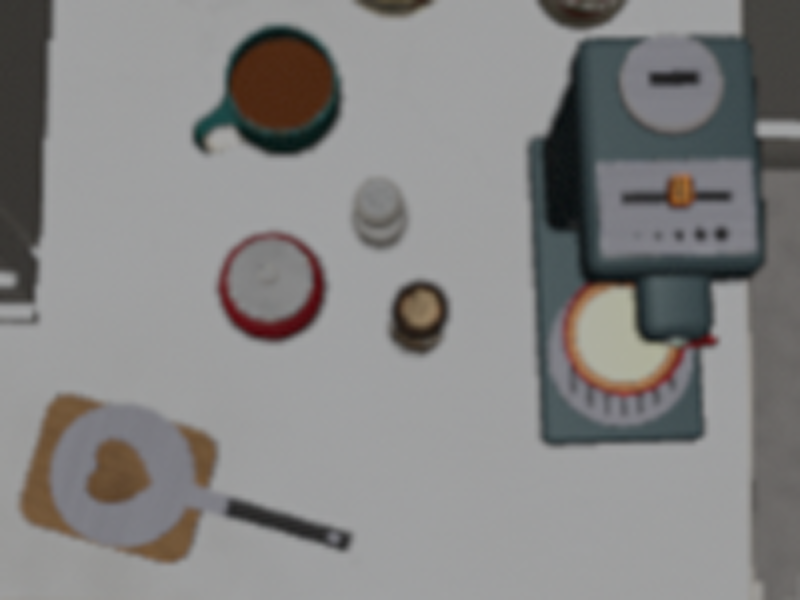

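View pics/b.png

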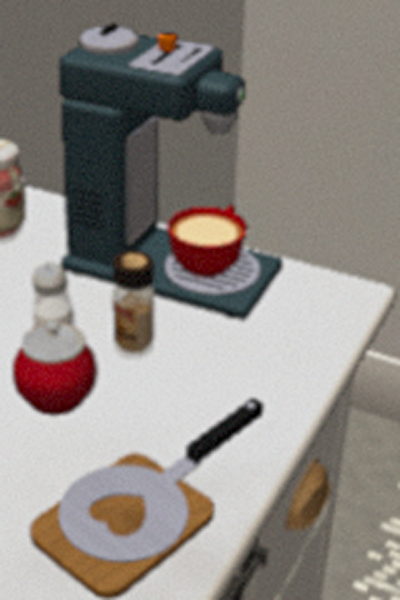

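The slide is at a (680,190), with the big dots to its right. The cup handle is visible at a (712,341), so it points roughly to -y and the drinker is on the robot's side. The grip runs from a (228,508) to (350,540). Next I measure.

```bash
cat > m.py <<'E'
from h import *
import pickle
np.set_printoptions(precision=4,suppress=True)
F=pickle.load(open('F0.pkl','rb'));t,s=F['top'],F['scene']
A=lambda u,v:(u/4+175-.375,v/4+110-.375)
B=lambda u,v:(u/2.5+195-.3,v/2.5+115-.3)
def cen(f,lo,hi,box):
    x0,y0,x1,y1=box;h=cv2.cvtColor(f['pixels'],cv2.COLOR_BGR2HSV)[y0:y1,x0:x1]
    m=cv2.inRange(h,lo,hi);n,l,st,c=cv2.connectedComponentsWithStats(m)
    i=1+np.argmax(st[1:,4]);ys,xs=np.where(l==i);return c[i]+[x0,y0],st[i],np.c_[xs+x0,ys+y0]
E
python3 - <<'E'
from m import *
o=(5,150,100);O=(22,255,255)
a=cen(t,o,O,(330,145,365,170));b=cen(s,o,O,(250,120,275,140))
print('slide',a[0],a[1],b[0],b[1],tri([(t,a[0]),(s,b[0])]),onz(t,a[0],.285))
for n,p in dict(fl=(545,440),fr=(703,437),bl=(530,140)).items(): print('foot',n,onz(t,A(*p),.021))
for n,p in dict(hl=(588,275),hr=(755,268),hbl=(585,40),hbr=(750,40)).items(): print('head',n,onz(t,A(*p),.262))
print('lid',onz(t,A(671,83),.282))
# slot line ends
print('slot',onz(t,A(622,198),.263),onz(t,A(732,196),.263))
print('spice',onz(t,A(420,305),.105),onz(t,A(418,332),.0),onz(s,B(133,268),.105))
print('salt',onz(t,A(379,200),.09),'sugar',onz(t,A(271,278),.08),onz(t,A(272,286),.06))
# stencil disc & grip
print('disc',onz(t,A(125,474),.016),onz(s,B(124,512),.016))
k=cen(t,(0,0,0),(180,255,70),(228,230,268,250))
rect=cv2.minAreaRect(k[2].astype(np.float32));print('grip',k[0],k[1],rect,onz(t,k[0],.025))
k2=cen(s,(0,0,0),(180,255,70),(265,270,303,302));print('grip s',k2[0],k2[1],onz(s,k2[0],.024))
print('gripends',onz(t,A(228,507),.03),onz(t,A(350,540),.03))
# cup
print('rest',onz(t,A(622,352),.023))
print('handle',onz(t,A(705,341),.06),onz(s,B(232,212),.06))
E
```

```text
slide [344.7778 157.5556] [13 10  5  6 27] [261.4146 131.1707] [ 8  8  8  8 41] [ 0.6399 -0.1932  0.2785] [ 0.6379 -0.1921  0.285 ]
foot fl [ 0.5163 -0.1419  0.021 ]
foot fr [ 0.5198 -0.2565  0.021 ]
foot bl [ 0.7377 -0.1312  0.021 ]
head hl [ 0.5925 -0.1411  0.262 ]
head hr [ 0.5984 -0.2401  0.262 ]
head hbl [ 0.7355 -0.1406  0.262 ]
head hbr [ 0.7381 -0.2408  0.262 ]
lid [ 0.7038 -0.1883  0.282 ]
slot [ 0.6387 -0.1614  0.263 ] [ 0.6412 -0.227   0.263 ]
spice [ 0.5993 -0.0484  0.105 ] [ 0.5966 -0.0505  0.    ] [ 0.5925 -0.0391  0.105 ]
salt [ 0.6748 -0.0199  0.09  ] sugar [0.6209 0.0539 0.08  ] [0.6189 0.0542 0.06  ]
disc [0.4879 0.1599 0.016 ] [0.4864 0.1626 0.016 ]
grip [243.8902 239.9878] [ 4  6 25  9 82] ((244.00001525878906, 240.0), (25.282102584838867, 3.1602628231048584), 16.389541625976562) [0.4553 0.0491 0.025 ]
grip s [283.4402 287.6029] [  5   6  29  24 209] [0.4546 0.0461 0.024 ]
gripends [0.4648 0.0839 0.03  ] [ 0.4428 -0.003   0.03  ]
rest [ 0.5806 -0.1976  0.023 ]
handle [ 0.5841 -0.2509  0.06  ] [ 0.5879 -0.2626  0.06  ]
```

```bash
cat > go.py <<'E'
from h import *
from scipy.spatial.transform import Rotation as Ro
import sys
def to(x,y,z,yaw):
    o=r.get_obs();R=np.array(o['orientation']);a=np.radians(yaw)
    T=np.array([[np.cos(a),np.sin(a),0],[np.sin(a),-np.cos(a),0],[0,0,-1]])
    print('t',round(o['t'],2),'tcp',np.round(o['tool_pos'],4),'f',np.round(o['force'],2),'q',np.round(o['joint_pos'],2),'gw',round(float(o['grip_width']),3),'gf',np.round(o['grasp_force'],1))
    print('shift',np.round(R.T@(np.array([x,y,z])-o['tool_pos']),4),'turn',np.round(Ro.from_matrix(R.T@T).as_rotvec(),4))
if __name__=='__main__': to(*map(float,sys.argv[1:]))
E
python3 go.py 0.64 -0.13 0.36 92
```

```text
t 0.15 tcp [ 0.2263 -0.5282  0.2306] f [ 1.06 -0.22 -0.35] q [-1.29  0.28  1.51  0.    1.36 -0.12] gw 1.001 gf 0.0
shift [ 0.5371 -0.2032 -0.129 ] turn [-1.1000e-03 -1.0000e-03 -1.2009e+00]
```

Emit:
servo_tool([
  {"tz": -0.05, "fingers": 0},
  {"tz": -0.1, "fingers": 0},
  {"tz": -0.13, "fingers": 0},
  {"tz": -0.13, "fingers": 0},
])

```text
schema error: expected keys tx, ty, tz, ax, ay, az, fingers
```

Emit:
servo_tool([
  {"tx": 0, "ty": 0, "tz": -0.05, "ax": 0, "ay": 0, "az": 0, "fingers": 0},
  {"tx": 0, "ty": 0, "tz": -0.1, "ax": 0, "ay": 0, "az": 0, "fingers": 0},
  {"tx": 0, "ty": 0, "tz": -0.129, "ax": 0, "ay": 0, "az": 0, "fingers": 0},
  {"tx": 0, "ty": 0, "tz": -0.129, "ax": 0, "ay": 0, "az": 0, "fingers": 0},
])

```text
t: 0.55
tool_pos: [0.227, -0.5304, 0.3655]
orientation: [[0.919, 0.394, 0.003], [0.394, -0.919, -0.009], [-0.001, 0.01, -1.0]]
force: [0.8, -0.2, -0.7]
grip_width: 0.33
grasp_force: 0.0
```

Emit:
servo_tool([
  {"tx": 0.537, "ty": -0.203, "tz": 0, "ax": 0, "ay": 0, "az": -1.2, "fingers": 0},
  {"tx": 0.537, "ty": -0.203, "tz": 0, "ax": 0, "ay": 0, "az": -1.2, "fingers": 0},
  {"tx": 0.537, "ty": -0.203, "tz": 0, "ax": 0, "ay": 0, "az": -1.2, "fingers": 0},
  {"tx": 0.537, "ty": -0.203, "tz": 0, "ax": 0, "ay": 0, "az": -1.2, "fingers": 0},
  {"tx": 0.537, "ty": -0.203, "tz": 0, "ax": 0, "ay": 0, "az": -1.2, "fingers": 0},
  {"tx": 0.537, "ty": -0.203, "tz": 0, "ax": 0, "ay": 0, "az": -1.2, "fingers": 0},
  {"tx": 0.537, "ty": -0.203, "tz": 0, "ax": 0, "ay": 0, "az": -1.2, "fingers": 0},
  {"tx": 0.537, "ty": -0.203, "tz": 0, "ax": 0, "ay": 0, "az": -1.2, "fingers": 0},
  {"tx": 0.537, "ty": -0.203, "tz": 0, "ax": 0, "ay": 0, "az": -1.2, "fingers": 0},
  {"tx": 0.537, "ty": -0.203, "tz": 0, "ax": 0, "ay": 0, "az": -1.2, "fingers": 0},
  {"tx": 0.537, "ty": -0.203, "tz": 0, "ax": 0, "ay": 0, "az": -1.2, "fingers": 0},
  {"tx": 0.537, "ty": -0.203, "tz": 0, "ax": 0, "ay": 0, "az": -1.2, "fingers": 0},
])

```text
t: 1.75
tool_pos: [0.6422, -0.1267, 0.3579]
orientation: [[-0.038, 0.999, -0.002], [0.999, 0.038, 0.002], [0.003, -0.002, -1.0]]
force: [-0.7, -0.9, -0.7]
grip_width: 0.005
grasp_force: 0.0
```

```bash
python3 go.py 0.64 -0.155 0.36 92; python3 - <<'E'
from m import *
w=grab('wrist','w1.png')
a=cen(w,(5,150,80),(22,255,255),(0,0,512,384));print(a[0],a[1],onz(w,a[0],.285))
print('proj tcp',proj(w,[[.6399,-.1932,.2785]]))
E
```

```text
t 1.75 tcp [ 0.6422 -0.1267  0.3579] f [-0.74 -0.86 -0.67] q [-0.3   0.37  1.07  0.    1.71 -0.34] gw 0.005 gf 0.0
shift [-0.0282 -0.0033 -0.0022] turn [-0.002  -0.0025  0.0028]
[ 10.487  245.6033] [   0  138   34  173 2569] [ 0.4545 -0.1646  0.285 ]
proj tcp [[241.1905 285.6903]]
```

View pics/w1.png

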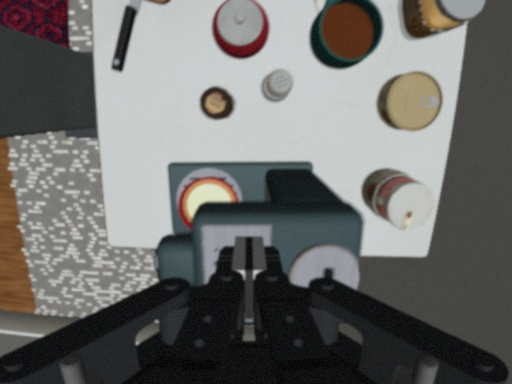

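The wrist view shows the shut fingers over the head panel with the slide hidden behind them, and the spice jar, salt shaker and sugar pot are in view. Next I lower beside the cap's +y side.

Emit:
servo_tool([
  {"tx": -0.027, "ty": -0.003, "tz": 0.03, "ax": 0, "ay": 0, "az": 0, "fingers": 0},
  {"tx": -0.027, "ty": -0.003, "tz": 0.06, "ax": 0, "ay": 0, "az": 0, "fingers": 0},
  {"tx": -0.027, "ty": -0.003, "tz": 0.08, "ax": 0, "ay": 0, "az": 0, "fingers": 0},
  {"tx": -0.027, "ty": -0.003, "tz": 0.086, "ax": 0, "ay": 0, "az": 0, "fingers": 0},
  {"tx": -0.027, "ty": -0.003, "tz": 0.086, "ax": 0, "ay": 0, "az": 0, "fingers": 0},
])

```text
t: 2.3
tool_pos: [0.6372, -0.1575, 0.2726]
orientation: [[-0.034, 0.999, -0.003], [0.999, 0.034, 0.001], [0.001, -0.003, -1.0]]
force: [-0.5, -0.2, 0.3]
grip_width: -0.001
grasp_force: 0.0
```

```bash
python3 go.py 0.64 -0.201 0.273 92
```

```text
t 2.3 tcp [ 0.6372 -0.1575  0.2726] f [-0.5  -0.19  0.29] q [-0.35  0.39  1.24 -0.    1.52 -0.38] gw -0.001 gf 0.0
shift [-0.0436  0.0013 -0.0004] turn [-0.0032 -0.0011 -0.0011]
```

Emit:
servo_tool([
  {"tx": -0.01, "ty": 0, "tz": 0, "ax": 0, "ay": 0, "az": 0, "fingers": 0},
  {"tx": -0.015, "ty": 0, "tz": 0, "ax": 0, "ay": 0, "az": 0, "fingers": 0},
  {"tx": -0.02, "ty": 0, "tz": 0, "ax": 0, "ay": 0, "az": 0, "fingers": 0},
  {"tx": -0.025, "ty": 0, "tz": 0, "ax": 0, "ay": 0, "az": 0, "fingers": 0},
  {"tx": -0.03, "ty": 0, "tz": 0, "ax": 0, "ay": 0, "az": 0, "fingers": 0},
  {"tx": -0.034, "ty": 0, "tz": 0, "ax": 0, "ay": 0, "az": 0, "fingers": 0},
  {"tx": -0.038, "ty": 0, "tz": 0, "ax": 0, "ay": 0, "az": 0, "fingers": 0},
  {"tx": -0.038, "ty": 0, "tz": 0, "ax": 0, "ay": 0, "az": 0, "fingers": 0},
])

```text
t: 3.1
tool_pos: [0.6392, -0.1964, 0.2741]
orientation: [[-0.033, 0.999, -0.0], [0.999, 0.033, -0.001], [-0.001, -0.0, -1.0]]
force: [-0.1, -0.0, 0.3]
grip_width: -0.002
grasp_force: 0.0
```

Emit:
servo_tool([
  {"tx": -0.002, "ty": 0, "tz": 0, "ax": 0, "ay": 0, "az": 0, "fingers": 0},
  {"tx": -0.004, "ty": 0, "tz": 0, "ax": 0, "ay": 0, "az": 0, "fingers": 0},
  {"tx": -0.005, "ty": 0, "tz": 0, "ax": 0, "ay": 0, "az": 0, "fingers": 0},
  {"tx": -0.005, "ty": 0, "tz": 0, "ax": 0, "ay": 0, "az": 0, "fingers": 0},
])

```text
t: 3.5
tool_pos: [0.6393, -0.2006, 0.2741]
orientation: [[-0.034, 0.999, -0.001], [0.999, 0.034, -0.0], [-0.0, -0.001, -1.0]]
force: [-0.4, 0.7, 0.6]
grip_width: 0.001
grasp_force: 0.5
```

```bash
python3 - <<'E'
from m import *
o=(5,150,100);O=(22,255,255)
s=grab('scene');t=grab('top')
b=cen(s,o,O,(240,115,300,145));print(b[0],b[1],onz(s,b[0],.281),proj(s,[[.64,-.193,.28],[.64,-.219,.28]]))
cv2.imwrite('pics/c.png',cv2.resize(s['pixels'][95:175,215:315],None,fx=6,fy=6,interpolation=cv2.INTER_CUBIC))
E
```

```text
[266.8333 131.    ] [26 15  3  3  6] [ 0.6257 -0.1948  0.281 ] [[261.5209 130.6511]
 [266.1873 127.849 ]]
```

Emit:
servo_tool([
  {"tx": -0.002, "ty": 0, "tz": 0, "ax": 0, "ay": 0, "az": 0, "fingers": 0},
  {"tx": -0.004, "ty": 0, "tz": 0, "ax": 0, "ay": 0, "az": 0, "fingers": 0},
  {"tx": -0.004, "ty": 0, "tz": 0, "ax": 0, "ay": 0, "az": 0, "fingers": 0},
])

```text
t: 3.9
tool_pos: [0.6394, -0.2014, 0.2742]
orientation: [[-0.035, 0.999, -0.001], [0.999, 0.035, 0.006], [0.006, -0.001, -1.0]]
force: [-0.5, 8.2, 0.7]
grip_width: 0.003
grasp_force: 3.9
```

Contact force of 8 N with the tool no longer advancing: the slide is at its stop. I back off, lift and look at the cup.

Emit:
servo_tool([
  {"tx": -0.001, "ty": 0, "tz": 0, "ax": 0, "ay": 0, "az": 0, "fingers": 0},
  {"tx": -0.001, "ty": 0, "tz": 0, "ax": 0, "ay": 0, "az": 0, "fingers": 0},
  {"tx": 0.02, "ty": 0, "tz": 0, "ax": 0, "ay": 0, "az": 0, "fingers": 0},
  {"tx": 0.02, "ty": 0, "tz": -0.04, "ax": 0, "ay": 0, "az": 0, "fingers": 0},
  {"tx": 0.02, "ty": 0, "tz": -0.085, "ax": 0, "ay": 0, "az": 0, "fingers": 0},
  {"tx": 0.02, "ty": 0, "tz": -0.085, "ax": 0, "ay": 0, "az": 0, "fingers": 0},
])

```text
t: 4.5
tool_pos: [0.6411, -0.1851, 0.3669]
orientation: [[-0.034, 0.999, 0.013], [0.999, 0.034, -0.007], [-0.007, 0.012, -1.0]]
force: [0.7, 0.1, 0.9]
grip_width: -0.0
grasp_force: 0.0
```

```bash
python3 go.py 0.37 -0.20 0.36 2;  python3 - <<'E'
from m import *
o=(5,150,100);O=(22,255,255)
s=grab('scene');t=grab('top')
a=cen(s,o,O,(240,115,300,145));b=cen(t,o,O,(325,140,370,175));print(a[0],a[1][4],onz(s,a[0],.2785),b[0],b[1][4],onz(t,b[0],.285))
E
```

```text
t 4.5 tcp [ 0.6411 -0.1851  0.3669] f [0.73 0.12 0.87] q [-0.38  0.38  1.03 -0.    1.72 -0.42] gw -0.0 gf 0.0
shift [-0.0056 -0.2716  0.0036] turn [ 0.0153 -0.0042  1.5701]Traceback (most recent call last):
  File "<stdin>", line 4, in <module>
  File "m.py", line 10, in cen
    i=1+np.argmax(st[1:,4]);ys,xs=np.where(l==i);return c[i]+[x0,y0],st[i],np.c_[xs+x0,ys+y0]
        ~~~~~~~~~^^^^^^^^^^
    return _wrapfunc(a, 'argmax', axis=axis, out=out, **kwds)
    return bound(*args, **kwds)
ValueError: attempt to get argmax of an empty sequence
```

Emit:
servo_tool([
  {"tx": -0.006, "ty": -0.05, "tz": 0, "ax": 0.015, "ay": -0.004, "az": 0.1, "fingers": 0},
  {"tx": -0.006, "ty": -0.1, "tz": 0, "ax": 0.015, "ay": -0.004, "az": 1.57, "fingers": 0},
  {"tx": -0.006, "ty": -0.27, "tz": 0, "ax": 0.015, "ay": -0.004, "az": 1.57, "fingers": 0},
  {"tx": -0.006, "ty": -0.27, "tz": 0, "ax": 0.015, "ay": -0.004, "az": 1.57, "fingers": 0},
  {"tx": -0.006, "ty": -0.27, "tz": 0, "ax": 0.015, "ay": -0.004, "az": 1.57, "fingers": 0},
  {"tx": -0.006, "ty": -0.27, "tz": 0, "ax": 0.015, "ay": -0.004, "az": 1.57, "fingers": 0},
  {"tx": -0.006, "ty": -0.27, "tz": 0, "ax": 0.015, "ay": -0.004, "az": 1.57, "fingers": 0},
  {"tx": -0.006, "ty": -0.27, "tz": 0.04, "ax": 0.015, "ay": -0.004, "az": 1.57, "fingers": 0},
  {"tx": -0.006, "ty": -0.27, "tz": 0.08, "ax": 0.015, "ay": -0.004, "az": 1.57, "fingers": 0},
  {"tx": -0.006, "ty": -0.27, "tz": 0.12, "ax": 0.015, "ay": -0.004, "az": 1.57, "fingers": 0},
  {"tx": -0.006, "ty": -0.27, "tz": 0.15, "ax": 0.015, "ay": -0.004, "az": 1.57, "fingers": 0},
  {"tx": -0.006, "ty": -0.27, "tz": 0.15, "ax": 0.015, "ay": -0.004, "az": 1.57, "fingers": 0},
])

```text
t: 5.8
tool_pos: [0.3656, -0.1971, 0.2046]
orientation: [[0.999, 0.035, -0.022], [0.035, -0.999, 0.013], [-0.021, -0.014, -1.0]]
force: [0.7, 0.8, 0.3]
grip_width: 0.003
grasp_force: 0.0
```

```bash
python3 - <<'E'
from m import *
import pickle
o=(5,150,100);O=(22,255,255)
w=grab('wrist','w2.png');s=grab('scene','s2.png');t=grab('top','t2.png');pickle.dump((w,s,t),open('F2.pkl','wb'))
for f,box,z in((s,(240,115,300,145),.2785),(t,(325,140,370,175),.285)):
    try: a=cen(f,o,O,box);print(a[0],a[1][4],onz(f,a[0],z))
    except Exception as e: print('none')
print(r.get_obs()['tool_pos'],proj(w,[[.58,-.2,.077],[.536,-.2,.077],[.624,-.2,.077]]))
E
```

```text
[265.7632 128.4211] 38 [ 0.6408 -0.2183  0.2785]
[355.2333 157.2667] 30 [ 0.6391 -0.2166  0.285 ]
[ 0.3698 -0.2002  0.2101] [[ 264.2621  -82.9189]
 [ 261.9776  -23.0691]
 [ 266.3237 -139.1371]]
```

View pics/w2.png

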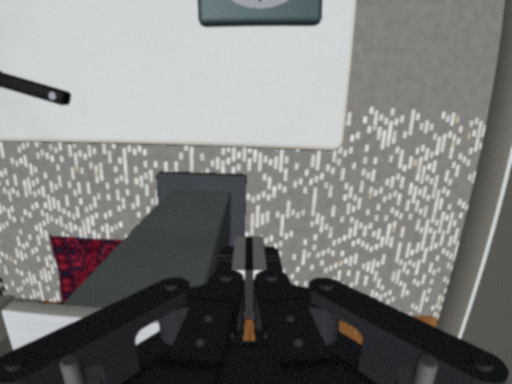

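The slide reads -0.218 in both views, so it is at its stop. The wrist view looks straight down and shows only the front edge of the foot, at row 20, so I tilt the tool to see the cup.

Emit:
servo_tool([
  {"tx": 0, "ty": 0, "tz": 0, "ax": 0, "ay": 0.14, "az": 0, "fingers": 0},
  {"tx": 0, "ty": 0, "tz": 0, "ax": 0, "ay": 0.28, "az": 0, "fingers": 0},
  {"tx": 0, "ty": 0, "tz": 0, "ax": 0, "ay": 0.42, "az": 0, "fingers": 0},
  {"tx": 0, "ty": 0, "tz": 0, "ax": 0, "ay": 0.56, "az": 0, "fingers": 0},
  {"tx": 0, "ty": 0, "tz": 0, "ax": 0, "ay": 0.6, "az": 0, "fingers": 0},
  {"tx": 0, "ty": 0, "tz": 0, "ax": 0, "ay": 0.6, "az": 0, "fingers": 0},
  {"tx": 0, "ty": 0, "tz": 0, "ax": 0, "ay": 0.6, "az": 0, "fingers": 0},
])

```text
t: 6.65
tool_pos: [0.3695, -0.2012, 0.2108]
orientation: [[0.832, 0.034, 0.554], [0.027, -0.999, 0.022], [0.555, -0.003, -0.832]]
force: [-0.5, 0.1, 0.9]
grip_width: -0.006
grasp_force: 0.0
```

```bash
python3 - <<'E'
from m import *
import pickle
w=grab('wrist');pickle.dump(w,open('Fw3.pkl','wb'))
p=proj(w,[[.58,-.2,.077],[.536,-.2,.077],[.624,-.2,.077]]);print(r.get_obs()['tool_pos'],p)
x,y=np.clip(p[0].astype(int),[100,75],[412,309])
c=w['pixels'][y-75:y+75,x-100:x+100];print(x-100,y-75)
cv2.imwrite('pics/w3.png',cv2.resize(c,None,fx=4,fy=4,interpolation=cv2.INTER_CUBIC))
E
```

```text
[ 0.3699 -0.201   0.2108] [[254.0531  83.5397]
 [252.9104 116.8439]
 [255.0841  53.4068]]
154 8
```

View pics/w3.png

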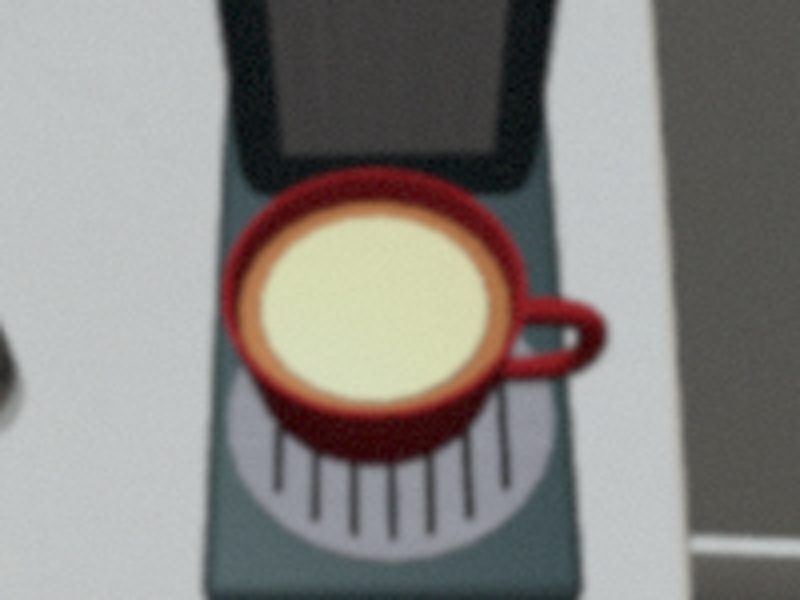

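The wrist crop shows the cup whole: rim left (222,298), right (528,298), top (375,167), front (375,417). The handle extends right to (605,335), near-square to the view.

```bash
python3 - <<'E'
from m import *
from scipy.optimize import least_squares as LS
w=pickle.load(open('Fw3.pkl','rb'))
W=lambda u,v:(u/4+154-.375,v/4+8-.375)
P=np.array([onz(w,W(*p),.077)[:2] for p in [(222,298),(228,260),(265,207),(310,180),(375,167),(440,180),(490,212),(519,250),(528,298),(375,417),(300,400),(450,402)]])
q=LS(lambda q:np.hypot(*(P-q[:2]).T)-q[2],[.58,-.2,.044]);print('rim',q.x,q.fun*1e3)
c=q.x[:2]
for z in(.04,.05,.06,.065):
    for p in((600,336),(560,311),(550,368)):
        h=onz(w,W(*p),z)[:2]-c;print(z,p,h,np.degrees(np.arctan2(h[0],-h[1])))
# foam ellipse in scene and top
s,t=F['scene'],F['top']
red=[]
for f,box in((s,(255,190,300,228)),):
    h=cv2.cvtColor(f['pixels'],cv2.COLOR_BGR2HSV);x0,y0,x1,y1=box
    a=cen(f,(15,20,140),(40,160,255),box);print('foam s',a[0],a[1],onz(f,a[0],.07))
a=cen(w,(15,20,120),(45,160,255),(200,40,300,125));print('foam w',a[0],a[1],onz(w,a[0],.068),onz(w,a[0],.072))
# rim extremes from scene b-crop
R=np.array([onz(s,B(*p),.077)[:2] for p in[(168,228),(246,228),(205,205),(205,252)]]);print(R)
E
```

```text
rim [ 0.5858 -0.1923  0.0436] [-0.0457 -0.1921 -0.097   0.1593  0.5723 -0.024  -0.4805 -0.092  -0.0837
  0.1428 -0.2738  0.4144]
0.04 (600, 336) [ 0.0138 -0.0703] 11.085557729676477
0.04 (560, 311) [ 0.0229 -0.0578] 21.594834293586935
0.04 (550, 368) [ 0.001  -0.0543] 1.0302772456196152
0.05 (600, 336) [ 0.0061 -0.0685] 5.07191366148797
0.05 (560, 311) [ 0.0149 -0.0564] 14.815437630814001
0.05 (550, 368) [-0.0063 -0.0529] -6.817072723117743
0.06 (600, 336) [-0.0016 -0.0666] -1.3933876673953458
0.06 (560, 311) [ 0.0069 -0.0549] 7.194549770890766
0.06 (550, 368) [-0.0136 -0.0516] -14.801248107897464
0.065 (600, 336) [-0.0055 -0.0657] -4.75775666849296
0.065 (560, 311) [ 0.0029 -0.0542] 3.1093273048334282
0.065 (550, 368) [-0.0173 -0.0509] -18.749371346123937
foam s [277.3175 206.8294] [ 10  12  25  11 211] [ 0.5879 -0.1941  0.07  ]
foam w [247.1144  84.7858] [  18   21   59   48 2185] [ 0.5852 -0.1919  0.068 ] [ 0.582 -0.192  0.072]
[[ 0.6216 -0.167 ]
 [ 0.5475 -0.2088]
 [ 0.6095 -0.234 ]
 [ 0.5645 -0.1415]]
```

```bash
python3 go.py 0.435 -0.02 0.26 74.5; python3 - <<'E'
from m import *
w=pickle.load(open('Fw3.pkl','rb'))
W=lambda u,v:(u/4+154-.375,v/4+8-.375)
for p in((600,336),(603,330)):
  for u in ((712,341),(708,341)):
    h=tri([(w,W(*p)),(F['top'],A(*u))]);print(h,np.degrees(np.arctan2(h[0]-.5858,-.1923-h[1])))
E
```

```text
t 6.7 tcp [ 0.3699 -0.201   0.2108] f [ 0.69 -0.54 -0.64] q [-1.16 -0.14  2.19  0.67  0.98  0.03] gw -0.002 gf 0.0
shift [ 0.0864 -0.1788 -0.0008] turn [ 0.3685 -0.5089 -1.227 ]
[ 0.5844 -0.2575  0.0593] -1.2350871166277342
[ 0.5845 -0.2562  0.0588] -1.1559743834651328
[ 0.5839 -0.2573  0.0627] -1.6438495194450344
[ 0.584  -0.256   0.0622] -1.586596641022098
```

Emit:
servo_tool([
  {"tx": 0.0, "ty": 0, "tz": -0.03, "ax": 0.0, "ay": -0.1, "az": 0, "fingers": 0.03},
  {"tx": 0.086, "ty": -0.179, "tz": 0, "ax": 0.368, "ay": -0.509, "az": -1.227, "fingers": 0.05},
  {"tx": 0.086, "ty": -0.179, "tz": 0, "ax": 0.368, "ay": -0.509, "az": -1.227, "fingers": 0.05},
  {"tx": 0.086, "ty": -0.179, "tz": 0, "ax": 0.368, "ay": -0.509, "az": -1.227, "fingers": 0.05},
  {"tx": 0.086, "ty": -0.179, "tz": 0, "ax": 0.368, "ay": -0.509, "az": -1.227, "fingers": 0.05},
  {"tx": 0.086, "ty": -0.179, "tz": 0, "ax": 0.368, "ay": -0.509, "az": -1.227, "fingers": 0.05},
  {"tx": 0.086, "ty": -0.179, "tz": 0, "ax": 0.368, "ay": -0.509, "az": -1.227, "fingers": 0.05},
  {"tx": 0.086, "ty": -0.179, "tz": 0, "ax": 0.368, "ay": -0.509, "az": -1.227, "fingers": 0.05},
  {"tx": 0.086, "ty": -0.179, "tz": 0, "ax": 0.368, "ay": -0.509, "az": -1.227, "fingers": 0.05},
  {"tx": 0.086, "ty": -0.179, "tz": 0, "ax": 0.368, "ay": -0.509, "az": -1.227, "fingers": 0.05},
  {"tx": 0.086, "ty": -0.179, "tz": 0, "ax": 0.368, "ay": -0.509, "az": -1.227, "fingers": 0.05},
  {"tx": 0.086, "ty": -0.179, "tz": 0, "ax": 0.368, "ay": -0.509, "az": -1.227, "fingers": 0.05},
])

```text
t: 7.9
tool_pos: [0.4357, -0.0177, 0.2585]
orientation: [[0.268, 0.964, 0.001], [0.964, -0.268, 0.003], [0.003, 0.0, -1.0]]
force: [0.1, -0.0, 0.6]
grip_width: 0.586
grasp_force: 0.0
```

```bash
python3 go.py 0.435 -0.02 0.26 74.5; python3 - <<'E'
from m import *
w=grab('wrist','w4.png');pickle.dump(w,open('Fw4.pkl','wb'))
print(proj(w,[[.4871,.161,.016],[.455,.048,.03],[.443,-.003,.03]]))
E
```

```text
t 7.9 tcp [ 0.4357 -0.0177  0.2585] f [ 0.14 -0.04  0.61] q [-0.2   0.05  1.72  0.    1.37  0.07] gw 0.586 gf 0.0
shift [-0.0024 -0.0001 -0.0015] turn [ 0.0001 -0.0029 -0.0004]
[[248.9481   7.5655]
 [248.3323 112.9608]
 [250.0841 158.0127]]
```

View pics/w4.png

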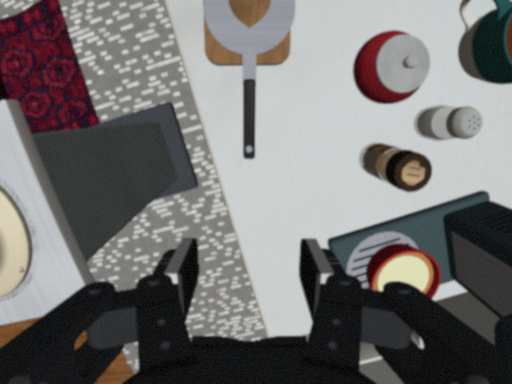

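The wrist view shows the disc at (249,8) and the black grip from (250,80) to (249,158), lined up with the tool's x axis.

```bash
python3 - <<'E'
from m import *
w=pickle.load(open('Fw4.pkl','rb'))
k=cen(w,(0,0,0),(180,255,75),(235,70,265,170));pts=k[2].astype(np.float32)
print(k[0],k[1],cv2.minAreaRect(pts))
top=onz(w,(k[0][0],k[1][1]+70-.5),.03);bot=onz(w,(k[0][0],k[1][1]+70+k[1][3]-.5),.03);c=onz(w,k[0],.03)
v=cv2.fitLine(pts,cv2.DIST_L2,0,.01,.01).ravel()
e1=onz(w,v[2:]-v[:2]*35,.03);e2=onz(w,v[2:]+v[:2]*35,.03);d=(e1-e2)if e1[1]>e2[1] else e2-e1
print(top,bot,np.linalg.norm(top-bot),c,'yaw',np.degrees(np.arctan2(d[1],d[0])))
a=np.arctan2(d[1],d[0]);print('disc from grip',c[:2]+.126*np.array([np.cos(a),np.sin(a)]))
E
```

```text
[248.5964 112.3111] [  9  10  11  68 659] ((249.0, 113.5), (67.0, 10.0), 90.0)
[0.4652 0.0836 0.03  ] [0.4446 0.0095 0.03  ] 0.0768960568935878 [0.4555 0.0486 0.03  ] yaw 74.35239311395775
disc from grip [0.4895 0.17  ]
```

```bash
python3 go.py 0.4487 0.0249 0.007 74.4
```

```text
t 7.95 tcp [ 0.4351 -0.018   0.2585] f [-0.05 -0.6   0.32] q [-0.2   0.05  1.72  0.    1.37  0.07] gw 0.587 gf 0.0
shift [0.0443 0.0016 0.2516] turn [-0.0001 -0.003   0.0004]
```

Emit:
servo_tool([
  {"tx": 0.044, "ty": 0.0015, "tz": 0.04, "ax": 0, "ay": -0.003, "az": 0, "fingers": 0.045},
  {"tx": 0.044, "ty": 0.0015, "tz": 0.08, "ax": 0, "ay": -0.003, "az": 0, "fingers": 0.045},
  {"tx": 0.044, "ty": 0.0015, "tz": 0.12, "ax": 0, "ay": -0.003, "az": 0, "fingers": 0.045},
  {"tx": 0.044, "ty": 0.0015, "tz": 0.16, "ax": 0, "ay": -0.003, "az": 0, "fingers": 0.045},
  {"tx": 0.044, "ty": 0.0015, "tz": 0.19, "ax": 0, "ay": -0.003, "az": 0, "fingers": 0.045},
  {"tx": 0.044, "ty": 0.0015, "tz": 0.22, "ax": 0, "ay": -0.003, "az": 0, "fingers": 0.045},
  {"tx": 0.044, "ty": 0.0015, "tz": 0.235, "ax": 0, "ay": -0.003, "az": 0, "fingers": 0.045},
  {"tx": 0.044, "ty": 0.0015, "tz": 0.246, "ax": 0, "ay": -0.003, "az": 0, "fingers": 0.045},
  {"tx": 0.044, "ty": 0.0015, "tz": 0.246, "ax": 0, "ay": -0.003, "az": 0, "fingers": 0.045},
  {"tx": 0.044, "ty": 0.0015, "tz": 0.246, "ax": 0, "ay": -0.003, "az": 0, "fingers": 0.045},
])

```text
t: 8.95
tool_pos: [0.448, 0.0238, 0.0129]
orientation: [[0.27, 0.963, -0.0], [0.963, -0.27, 0.0], [0.0, -0.0, -1.0]]
force: [-0.2, -0.5, 0.7]
grip_width: 0.527
grasp_force: 0.0
```

```bash
python3 go.py 0.4487 0.0249 0.007 74.4
```

```text
t 8.95 tcp [0.448  0.0238 0.0129] f [-0.2  -0.45  0.69] q [-0.1   0.34  2.08  0.    0.73  0.17] gw 0.527 gf 0.0
shift [0.0013 0.0003 0.0059] turn [-0.0002 -0.0002 -0.0008]
```

Emit:
servo_tool([
  {"tx": 0.001, "ty": 0, "tz": 0.005, "ax": 0, "ay": 0, "az": 0, "fingers": 0.045},
  {"tx": 0.001, "ty": 0, "tz": 0.005, "ax": 0, "ay": 0, "az": 0, "fingers": 0.03},
  {"tx": 0.001, "ty": 0, "tz": 0.005, "ax": 0, "ay": 0, "az": 0, "fingers": 0.022},
  {"tx": 0.001, "ty": 0, "tz": 0.005, "ax": 0, "ay": 0, "az": 0, "fingers": 0.018},
  {"tx": 0.001, "ty": 0, "tz": 0.005, "ax": 0, "ay": 0, "az": 0, "fingers": 0.014},
  {"tx": 0.001, "ty": 0, "tz": 0.005, "ax": 0, "ay": 0, "az": 0, "fingers": 0.0},
  {"tx": 0.001, "ty": 0, "tz": 0.005, "ax": 0, "ay": 0, "az": 0, "fingers": 0.0},
  {"tx": 0.001, "ty": 0, "tz": 0.005, "ax": 0, "ay": 0, "az": 0, "fingers": 0.0},
  {"tx": 0.001, "ty": 0, "tz": 0.005, "ax": 0, "ay": 0, "az": 0, "fingers": 0.0},
], grip_force=70)

```text
t: 9.85
tool_pos: [0.4482, 0.025, 0.0075]
orientation: [[0.268, 0.963, -0.001], [0.963, -0.268, 0.0], [0.0, -0.001, -1.0]]
force: [0.1, -0.3, 2.3]
grip_width: 0.148
grasp_force: 69.6
```

Emit:
servo_tool([
  {"tx": 0, "ty": 0, "tz": -0.005, "ax": 0, "ay": 0, "az": 0, "fingers": 0},
  {"tx": 0, "ty": 0, "tz": -0.015, "ax": 0, "ay": 0, "az": 0, "fingers": 0},
  {"tx": 0, "ty": 0, "tz": -0.028, "ax": 0, "ay": 0, "az": 0, "fingers": 0},
  {"tx": 0, "ty": 0, "tz": -0.04, "ax": 0, "ay": 0, "az": 0, "fingers": 0},
  {"tx": 0, "ty": 0, "tz": -0.05, "ax": 0, "ay": 0, "az": 0, "fingers": 0},
  {"tx": 0, "ty": 0, "tz": -0.05, "ax": 0, "ay": 0, "az": 0, "fingers": 0},
  {"tx": 0, "ty": 0, "tz": -0.05, "ax": 0, "ay": 0, "az": 0, "fingers": 0},
  {"tx": 0, "ty": 0, "tz": -0.05, "ax": 0, "ay": 0, "az": 0, "fingers": 0},
  {"tx": 0, "ty": 0, "tz": -0.05, "ax": 0, "ay": 0, "az": 0, "fingers": 0},
])

```text
t: 10.75
tool_pos: [0.4476, 0.0251, 0.0568]
orientation: [[0.268, 0.963, -0.002], [0.963, -0.268, 0.0], [-0.0, -0.002, -1.0]]
force: [0.2, 0.5, -1.1]
grip_width: 0.146
grasp_force: 69.4
```

```bash
python3 go.py 0.31 -0.13 0.19 1; python3 - <<'E'
from m import *
w=grab('wrist','w5.png');pickle.dump(w,open('Fw5.pkl','wb'))
E
```

```text
t 10.75 tcp [0.4476 0.0251 0.0568] f [ 0.24  0.47 -1.08] q [-0.1   0.27  2.02  0.    0.85  0.17] gw 0.146 gf 69.4
shift [-0.1863 -0.0913 -0.1329] turn [-0.0018  0.0017  1.2818]
```

View pics/w5.png

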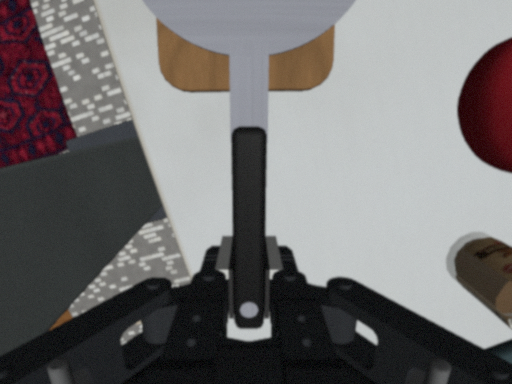

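Stencil held, straight in the fingers; the grip's front end is at (249,128) and its neck at column 249. I work out where its centre lies in the tool frame and carry on.

```bash
python3 - <<'E'
from m import *
w=pickle.load(open('Fw5.pkl','rb'));o=r.get_obs();R=np.array(o['orientation']);p=np.array(o['tool_pos'])
k=cen(w,(0,0,0),(180,255,60),(225,110,275,230));l=np.float32(k[2]);print(k[1],cv2.fitLine(l,2,0,.01,.01).ravel())
for uv in((249,127),(249,56)):
    z=p[2]+(.0225 if uv[1]>100 else .0085)
    print(uv,R.T@(onz(w,uv,z)-p))
E
```

```text
[   7   17   34  103 3240] [  0.0006   1.     248.6849 177.9022]
(249, 127) [ 0.0629  0.0014 -0.0225]
(249, 56) [ 0.0905  0.0014 -0.0085]
```

Emit:
servo_tool([
  {"tx": -0.005, "ty": -0.01, "tz": -0.02, "ax": 0, "ay": 0, "az": 0, "fingers": 0},
  {"tx": -0.015, "ty": -0.02, "tz": -0.04, "ax": 0, "ay": 0, "az": 0, "fingers": 0},
  {"tx": -0.03, "ty": -0.035, "tz": -0.065, "ax": 0, "ay": 0, "az": 0, "fingers": 0},
  {"tx": -0.05, "ty": -0.05, "tz": -0.09, "ax": 0, "ay": 0, "az": 0.1, "fingers": 0},
  {"tx": -0.07, "ty": -0.065, "tz": -0.115, "ax": 0, "ay": 0, "az": 0.2, "fingers": 0},
  {"tx": -0.09, "ty": -0.08, "tz": -0.133, "ax": 0, "ay": 0, "az": 0.32, "fingers": 0},
  {"tx": -0.11, "ty": -0.091, "tz": -0.133, "ax": 0, "ay": 0, "az": 0.44, "fingers": 0},
  {"tx": -0.13, "ty": -0.091, "tz": -0.133, "ax": 0, "ay": 0, "az": 0.56, "fingers": 0},
  {"tx": -0.15, "ty": -0.091, "tz": -0.133, "ax": 0, "ay": 0, "az": 0.68, "fingers": 0},
  {"tx": -0.17, "ty": -0.091, "tz": -0.133, "ax": 0, "ay": 0, "az": 0.8, "fingers": 0},
  {"tx": -0.186, "ty": -0.091, "tz": -0.133, "ax": 0, "ay": 0, "az": 0.9, "fingers": 0},
  {"tx": -0.186, "ty": -0.091, "tz": -0.133, "ax": 0, "ay": 0, "az": 0.95, "fingers": 0},
])

```text
t: 12.0
tool_pos: [0.3102, -0.1313, 0.1902]
orientation: [[0.941, 0.337, -0.002], [0.337, -0.941, -0.0], [-0.002, -0.0, -1.0]]
force: [-0.0, 0.1, -0.9]
grip_width: 0.148
grasp_force: 69.4
```

```bash
python3 go.py 0.31 -0.193 0.13 1
```

```text
t 12.0 tcp [ 0.3102 -0.1313  0.1902] f [-0.04  0.15 -0.91] q [-0.61 -0.06  2.01 -0.    1.2   0.62] gw 0.148 gf 69.4
shift [-0.0209  0.058   0.0602] turn [1.000e-04 1.800e-03 3.265e-01]
```

Emit:
servo_tool([
  {"tx": -0.005, "ty": 0.015, "tz": 0.01, "ax": 0, "ay": 0, "az": 0.08, "fingers": 0},
  {"tx": -0.01, "ty": 0.03, "tz": 0.025, "ax": 0, "ay": 0, "az": 0.16, "fingers": 0},
  {"tx": -0.016, "ty": 0.045, "tz": 0.04, "ax": 0, "ay": 0, "az": 0.24, "fingers": 0},
  {"tx": -0.021, "ty": 0.058, "tz": 0.06, "ax": 0, "ay": 0, "az": 0.326, "fingers": 0},
  {"tx": -0.021, "ty": 0.058, "tz": 0.072, "ax": 0, "ay": 0.001, "az": 0.326, "fingers": 0},
  {"tx": -0.021, "ty": 0.058, "tz": 0.078, "ax": 0, "ay": 0.001, "az": 0.326, "fingers": 0},
  {"tx": -0.021, "ty": 0.058, "tz": 0.078, "ax": 0, "ay": 0.001, "az": 0.326, "fingers": 0},
])

```text
t: 12.7
tool_pos: [0.31, -0.1908, 0.1116]
orientation: [[1.0, 0.023, -0.002], [0.023, -1.0, 0.002], [-0.002, -0.002, -1.0]]
force: [-0.3, 0.1, -0.1]
grip_width: 0.149
grasp_force: 69.4
```

```bash
python3 go.py 0.443 -0.1945 0.1115 1
```

```text
t 12.7 tcp [ 0.31   -0.1908  0.1116] f [-0.29  0.1  -0.11] q [-0.74  0.07  2.1   0.    0.97  0.8 ] gw 0.149 gf 69.4
shift [ 0.1329  0.0068 -0.0002] turn [-0.0024  0.002   0.0059]
```

Emit:
servo_tool([
  {"tx": 0.01, "ty": 0.001, "tz": 0, "ax": 0, "ay": 0, "az": 0.004, "fingers": 0},
  {"tx": 0.025, "ty": 0.003, "tz": 0, "ax": 0, "ay": 0, "az": 0.004, "fingers": 0},
  {"tx": 0.045, "ty": 0.004, "tz": 0, "ax": 0, "ay": 0, "az": 0.004, "fingers": 0},
  {"tx": 0.065, "ty": 0.004, "tz": 0, "ax": 0, "ay": 0, "az": 0.004, "fingers": 0},
  {"tx": 0.085, "ty": 0.005, "tz": 0, "ax": 0, "ay": 0, "az": 0.004, "fingers": 0},
  {"tx": 0.105, "ty": 0.005, "tz": 0, "ax": 0, "ay": 0, "az": 0.004, "fingers": 0},
  {"tx": 0.12, "ty": 0.005, "tz": 0, "ax": 0, "ay": 0, "az": 0.004, "fingers": 0},
  {"tx": 0.13, "ty": 0.005, "tz": 0, "ax": 0, "ay": 0, "az": 0.004, "fingers": 0},
  {"tx": 0.133, "ty": 0.005, "tz": 0, "ax": 0, "ay": 0, "az": 0.004, "fingers": 0},
  {"tx": 0.133, "ty": 0.005, "tz": 0, "ax": 0, "ay": 0, "az": 0.004, "fingers": 0},
  {"tx": 0.133, "ty": 0.005, "tz": 0, "ax": 0, "ay": 0, "az": 0.004, "fingers": 0},
])

```text
t: 13.8
tool_pos: [0.443, -0.1931, 0.1124]
orientation: [[1.0, 0.019, -0.001], [0.019, -1.0, 0.001], [-0.001, -0.001, -1.0]]
force: [0.2, -0.2, -0.4]
grip_width: 0.147
grasp_force: 69.4
```

```bash
python3 go.py 0.443 -0.1945 0.0815 1; python3 - <<'E'
from m import *
s=grab('scene');pickle.dump(s,open('Fs6.pkl','wb'))
cv2.imwrite('pics/s6.png',cv2.resize(s['pixels'][110:260,210:410],None,fx=4,fy=4,interpolation=cv2.INTER_CUBIC))
E
```

```text
t 13.8 tcp [ 0.443  -0.1931  0.1124] f [ 0.16 -0.19 -0.44] q [-0.56  0.24  1.88  0.    1.02  1.  ] gw 0.147 gf 69.4
shift [-0.      0.0014  0.0309] turn [-0.0008  0.001   0.0017]
```

View pics/s6.png

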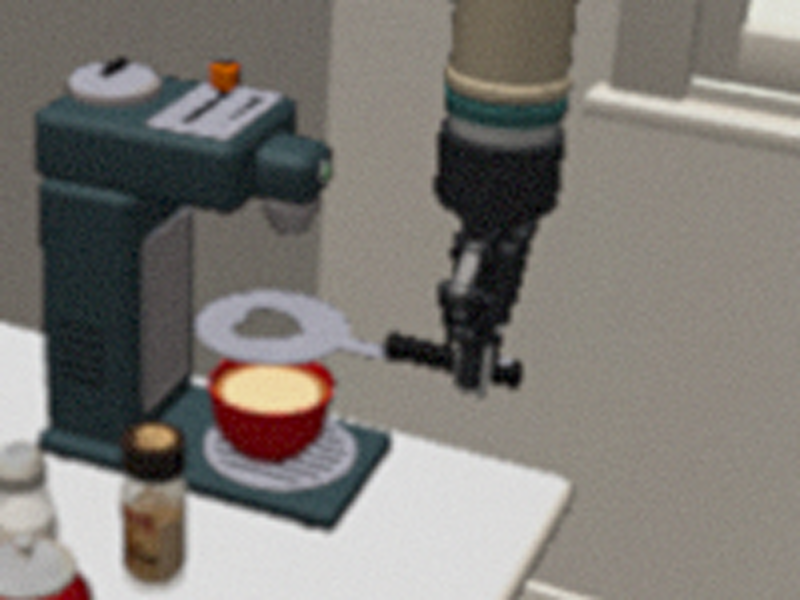

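The stencil hovers level over the cup, disc centre at crop (271,327), slide cap at the right-hand stop. I check the centring and lower it.

```bash
python3 - <<'E'
from m import *
s=pickle.load(open('Fs6.pkl','rb'))
C=lambda u,v:(u/4+210-.375,v/4+110-.375)
for z in(.117,.119,.121): print(onz(s,C(271,326.5),z))
# disc edges along view: near/far/left/right
E=np.array([C(196,325),C(346,328),C(265,290),C(278,362)])
print([onz(s,e,.12)[:2] for e in E]);print(onz(s,C(271,389),.068))
E
```

```text
[ 0.5903 -0.1956  0.117 ]
[ 0.5887 -0.1922  0.119 ]
[ 0.5871 -0.1887  0.121 ]
[array([ 0.6326, -0.1676]), array([ 0.5432, -0.2133]), array([ 0.6155, -0.2379]), array([ 0.5626, -0.1485])]
[ 0.5891 -0.1971  0.068 ]
```

Emit:
servo_tool([
  {"tx": 0, "ty": 0.001, "tz": 0.006, "ax": 0, "ay": 0, "az": 0, "fingers": 0},
  {"tx": 0, "ty": 0.001, "tz": 0.012, "ax": 0, "ay": 0, "az": 0, "fingers": 0},
  {"tx": 0, "ty": 0.001, "tz": 0.018, "ax": 0, "ay": 0, "az": 0, "fingers": 0},
  {"tx": 0, "ty": 0.001, "tz": 0.024, "ax": 0, "ay": 0, "az": 0, "fingers": 0},
  {"tx": 0, "ty": 0.001, "tz": 0.028, "ax": 0, "ay": 0, "az": 0, "fingers": 0},
  {"tx": 0, "ty": 0.001, "tz": 0.03, "ax": 0, "ay": 0, "az": 0, "fingers": 0},
  {"tx": 0, "ty": 0.001, "tz": 0.03, "ax": 0, "ay": 0, "az": 0, "fingers": 0},
  {"tx": 0, "ty": 0.001, "tz": 0.03, "ax": 0, "ay": 0, "az": 0, "fingers": 0},
  {"tx": 0, "ty": 0.001, "tz": 0.03, "ax": 0, "ay": 0, "az": 0, "fingers": 0},
])

```text
t: 14.75
tool_pos: [0.4441, -0.1945, 0.0827]
orientation: [[1.0, 0.019, 0.001], [0.019, -1.0, 0.0], [0.001, -0.0, -1.0]]
force: [0.4, -0.0, -0.8]
grip_width: 0.143
grasp_force: 69.4
```

```bash
python3 go.py 0.443 -0.1945 0.0815 1; python3 - <<'E'
from m import *
s=grab('scene');pickle.dump(s,open('Fs7.pkl','wb'))
cv2.imwrite('pics/s7.png',cv2.resize(s['pixels'][160:260,240:360],None,fx=6,fy=6,interpolation=cv2.INTER_CUBIC))
E
```

```text
t 14.75 tcp [ 0.4441 -0.1945  0.0827] f [ 0.42 -0.   -0.76] q [-0.56  0.28  1.92  0.    0.95  0.99] gw 0.143 gf 69.4
shift [-0.0011  0.      0.0012] turn [-0.0001 -0.0005  0.0019]
```

View pics/s7.png

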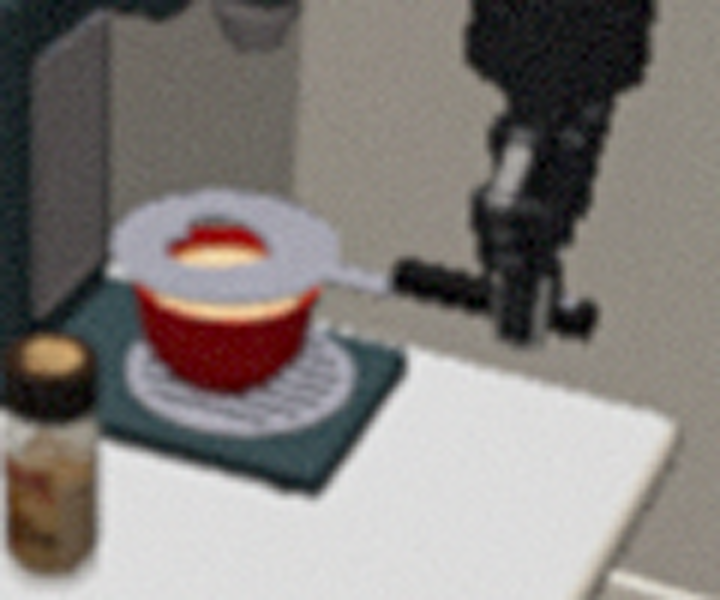

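The disc sits level and concentric over the cup (disc centre and cup axis both at crop column 226) with a visible gap to the rim. I hand the job in.

```bash
python3 -c "
from cell import r
print(r.finish_job())"
```

```text
the job is handed in; nothing more can be done
None
```

The job is handed in, with no verdict returned: the slide is at its large-portion stop and the stencil is held level and centred about 12 mm above the cup rim by my measurements, grip towards the drinker.

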